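# Change the resin-curing bench over to the right-hand lamp

## Robot

A 6-joint arm with a two-finger parallel gripper is mounted at the origin on the work surface. World frame = base frame: x ahead of the robot, y to its left, z up, the work surface at z = 0. Lengths are in m, angles in rad, forces in N, time in s.
With the tool pointing down it reaches from about 0.35 to 0.775 m from the base axis. Payload 7.3 kg.
Tool frame: the origin (TCP) lies midway between the tips of the shut fingers; the grasp point (between the pads) lies 19 mm behind it (robot.pinch_z is the distance from the TCP to the grasp point, in m); z points along the fingers, y is the direction in which the jaws open and shut (so a half turn about z gives the same grasp; the last joint's range is limited). The gripper opens to 92 mm and grips with 3 to 60 N. Pads are 19 mm wide; open, the fingers measure 130 mm over their backs; the gripper's body (75 mm by 190 mm) begins 47 mm behind the grasp point.
Start: joints at [1.193, 0.342, 1.524, -0, 1.275, -0.146], TCP at [0.121, 0.511, 0.227] pointing down, gripper open.
Joint ranges: [-2.53, 2.53], [-0.77, 2.02], [0.04, 2.7], [-1, 4.14], [0.28, 2.66], [-3.11, 3.11]. Speed limits (rad/s): [2.57, 2.57, 3.14, 3.14, 3.14, 3.14].

## Interface

Orientations are given as [roll, pitch, yaw] about the fixed x, y, z axes, in that order (R = Rz(yaw) Ry(pitch) Rx(roll)).
In Python, from cell import robot gives the robot as it stands.
- The arm moves only by the tool servo_tool, never from a script. Its argument "targets" is a list of rows, each a list of 7 numbers: the shift along the world's x, y, z in m, then the turn, a rotation vector about the world's x, y, z in rad, then the gripper command: -1 is fully open, 1 is shut, values between are in proportion. A call has 1 to 12 rows; each row shifts and turns the pose as measured when the row begins; what a row does not reach is not made up. A row lasts 1/8 s, in which the tool goes at most 62.5 mm and 10.7 degrees, less where a joint would pass 70% of its speed; a pose out of reach is approached as far as the arm can. A call with a gripper value outside its range is refused whole. The fingers move at their own pace and stop on an object; "newtons" is the grip in N (left out, the last holds). Time passes only in rows, so rows that do not move let the fingers close. It gives the time, the measured TCP pose, the force and the opening at its end, in the units of the state.
- robot.observe(): the state, without advancing time (a new reading comes with each control period).
- robot.read_camera(name): name is "scene" or "side" or "wrist"; returns the picture (400x640x3 uint8, blue, green, red); there is no depth.
- robot.camera_model(name): a dict with "fx", "fy", "cx", "cy" (pixels), "k1" (the pictures are not rectified: a ray, as slopes to the right and down, at radius r is drawn at 1 + k1 r^2 times it, then the intrinsics apply), "R" (3x3) and "t" (3): a world point X has camera coordinates R X + t; the wrist camera has in their place "hand_eye" (4x4, takes a point from camera to tool coordinates, whose origin is the TCP and whose axes are the flange's). Camera axes: x right, y down, z forward; pixel columns grow to the right and rows downward; lengths in m; the calibration is good to about 2 mm. A picture is of the moment at which its call begins: read the wrist's pose just before it. camera_model takes no time and is no camera call.
- robot.hand_in(): hands the job in, once; it reports no verdict.
The state is a dict: "time": time; "qpos": joint angles; "qvel": joint speeds; "joint_efforts": joint torques, N m; "tool_pos": TCP position; "tool_rot": TCP orientation; "contact_force": force on the tool from outside, world axes, zero at the start; "torque": the same for the moment, N m; "opening": finger opening in m.
Only numpy, scipy, OpenCV 4.12 (cv2) and the standard library are available. Lean on these libraries where they do the work, as an engineer would, in place of code of your own. Each camera call takes 0.05 s, during which the arm holds its last target. There are 200 camera calls.

## Task

Get the right-hand curing lamp ready and switch the power over to it (left and right as seen from the robot). First lay the one spare wooden riser that brings the stack on the right-hand lamp bed level with the gauge pointer squarely on that stack, and leave the other spare riser where it is. Then move the changeover lever from the left to the upright centre (off) position, let it stay there for about two seconds so the supply dies down, and only then move it fully over to the right; disturb nothing else.

Things in the scene. Friction and masses are not known exactly. Their poses are not given: they have to be found in the camera images.
- changeover (a joint): angle of the changeover lever about its pivot: negative = leaning to the box's left (+y of the box), 0 = upright (centre, off), positive = leaning to the box's right (-y of the box). Stops at -0.75 and +0.75 rad; it starts near the left stop. No detent and no spring: friction holds it wherever it is left; about 2 N at the ball moves it. A ball pinched lightly can creep between the pads; a finger on each side of it along the swing drives it surely.
- switch_pivot (a point): pivot of the changeover lever, in the middle of the top face of the fixed grey switch box (100 mm in its x, 160 mm in its y, 70 mm high); the pivot is 70 mm above the table. Its axes are those of the box: x away from the robot when not turned (the lever swings about this axis), y left, z up. The ball's centre moves on a circle of 85 mm radius in the box's y-z plane: at lever angle q it is at y = -85 sin q, z = +85 cos q mm from here.
- lever_ball (a point): centre of the round black ball, 30 mm in diameter, on the end of the changeover lever (10 mm steel rod)
- thick_riser_center (a point): centre of the thick spare riser, a loose wooden block 60 mm (its x) by 50 mm (its y) by 30 mm high (its z, up), about 0.07 kg, lying on the table
- thin_riser_center (a point): centre of the thin spare riser, a loose wooden block 60 mm (x) by 50 mm (y) by 12 mm high, lying on the table
- lower_riser_center (a point): centre of the lower riser, a loose wooden block 60 mm (x) by 50 mm (y) by 20 mm high that already lies in the middle of the right-hand lamp bed (a fixed white plate 10 mm high); its top is 30 mm above the table
- mark (a point): tip of the gauge pointer, level with its upper face, 60 mm above the table: a flat steel tongue on a short post (80 mm high) at the far edge of the right-hand lamp bed, pointing towards the robot; the tip is 42 mm from the middle of the bed along the bed's x and 12 mm from the face of the lower riser. Axes are those of the bed (x from the stack to the post, y left, z up). The lamp, up to 95 mm high, stands at the bed's right, its face about 120 mm from the middle of the bed.
- pigment_jar: small green glass jar with a white cap, 36 mm diameter, 48 mm high, standing; origin at the centre of its underside; a bystander
- mica_jar: small amber jar with a black cap, 36 mm diameter, 48 mm high, standing; origin at the centre of its underside; a bystander
- resin_bottle: black squeeze bottle with a pointed nozzle, 42 mm diameter, 118 mm high, standing; origin at the centre of its underside; a bystander

How it is judged:
By the outcome, as a careful person would: the job done as asked, in the order asked, and still so for the second after the job is handed in, with the robot touching nothing.
It also fails if it takes over 59 s, if anything falls off the work surface, if the arm or the gripper's body presses on something with over 40 N, if the wrist force passes 120 N, or if a joint passes its speed limit or range.

## Working session

There is one attempt and no reset: what is moved stays moved. The work goes in short steps, Python scripts to look and compute and a tool call to move; the robot and the scene stay as the last step left them, time stands still between calls to the robot, and variables do not carry over. Pictures are saved under pics/ and viewed, on a budget of 10 in all, crops included, one or two more only if the job needs it, and the job is handed in when it is done.

Besides the shell and the picture viewer there is one more tool, called as name(argument=value, ...), one argument or row to a line, values as JSON. servo_tool: Moves the arm, as the interface text tells. Its arguments: {"type":"object","properties":{"targets":{"type":"array"},"newtons":{"type":"number"}},"required":["targets"]}

```bash
ls; mkdir -p pics; python3 - <<'E'
from cell import robot
import cv2
for n in ("scene","side"):
    cv2.imwrite(f"pics/{n}0.png",robot.read_camera(n))
    m=robot.camera_model(n);print(n,{k:(v if not hasattr(v,'tolist') else v.tolist()) for k,v in m.items()})
print(robot.camera_model("wrist")); print(robot.observe(), robot.pinch_z)
E
```

```text
pics
scene {'fx': 481.8930784275663, 'fy': 481.8930784275663, 'cx': 322.1138052098291, 'cy': 201.3071989501916, 'k1': -0.07813171296555044, 'R': [[-0.771196086179377, 0.6365929332931722, -0.002456408517662595], [0.3607928707516436, 0.4338944099407763, -0.8255689828457299], [-0.5244855585012791, -0.6375618231225424, -0.5642958626644903]], 't': [0.4641022188969222, -0.12597051760776465, 1.4705787373793167]}
side {'fx': 367.9214892266427, 'fy': 367.9214892266427, 'cx': 322.44696071827957, 'cy': 201.38526458132597, 'k1': -0.06796670947421213, 'R': [[-0.677508335382912, -0.7354727711165402, -0.007890401310004545], [-0.566438474264493, 0.5285791411317083, -0.6322590817326224], [0.46918004045311745, -0.42389137111602393, -0.7747168483606048]], 't': [0.4309823896942852, 0.4017990883034487, 0.5707257551476681]}
{'fx': 292.5380341531741, 'fy': 292.5380341531741, 'cx': 324.87246493977057, 'cy': 195.77685864493793, 'k1': -0.010025000915752869, 'hand_eye': array([[ 6.89435089e-04, -9.62288580e-01, -2.72029802e-01,
         7.46154495e-02],
       [ 9.99999715e-01,  5.79657114e-04,  4.83908272e-04
[... 191 characters left out ...]
e+00]])}
{'time': 0.1, 'qpos': array([ 1.19298176e+00,  3.42639327e-01,  1.52490844e+00, -1.09218586e-05,
        1.27540954e+00, -1.45998666e-01]), 'qvel': array([ 5.82728950e-04,  8.67418009e-04, -3.92075638e-03, -1.25718714e-05,
       -7.71691688e-04, -2.89728080e-04]), 'joint_efforts': array([ 2.71480283e-03, -4.32004881e+01, -2.44694602e+01,  7.20136170e-02,
        5.25410031e-02, -3.36990263e-05]), 'tool_pos': array([0.12046262, 0.51062215, 0.22612614]), 'tool_rot': array([-3.14024100e+00, -1.88197138e-04,  2.90977981e+00]), 'contact_force': array([-0.58112443,  0.61485166, -0.04715636]), 'torque': array([-0.019647  ,  0.0335774 ,  0.03993007]), 'opening': 0.09202049965502285} 0.0188
```

View pics/scene0.png

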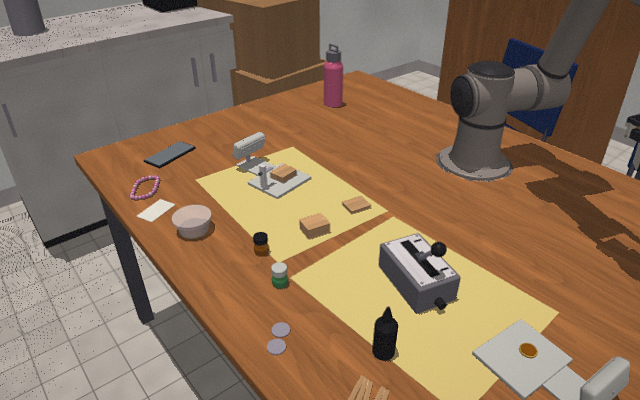

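View pics/side0.png

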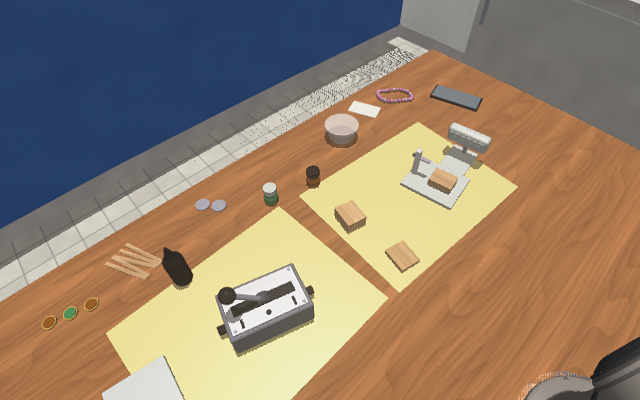

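The scene picture shows the thick riser at (314,225), the thin one at (357,205), the bed stack at (284,172), the lever ball at (438,249), and the jars at (261,243) and (280,275). In the side picture they are at (350,215), (402,256), (443,180) and (227,296).

```bash
cat > h.py <<'E'
import numpy as np, cv2
from scipy.spatial.transform import Rotation as Ro
from cell import robot
def cam(n):
    """K, dist, camera position, R camera->world"""
    m=robot.camera_model(n); K=np.array([[m['fx'],0,m['cx']],[0,m['fy'],m['cy']],[0,0,1]])
    d=np.array([m['k1'],0,0,0,0.])
    if n=='wrist':
        o=robot.observe(); T=np.eye(4); T[:3,:3]=Ro.from_euler('xyz',o['tool_rot']).as_matrix(); T[:3,3]=o['tool_pos']
        T=T@np.array(m['hand_eye']); return K,d,T[:3,3],T[:3,:3]
    R=np.array(m['R']); return K,d,-R.T@np.array(m['t']),R.T
def rays(c,uv):
    p=cv2.undistortPoints(np.array(uv,float).reshape(-1,1,2),c[0],c[1]).reshape(-1,2)
    return np.c_[p,np.ones(len(p))]@c[3].T
def plane(c,uv,z):
    r=rays(c,uv); return c[2]+r*((z-c[2][2])/r[:,2])[:,None]
def tri(c1,u1,c2,u2):
    a=rays(c1,[u1])[0];b=rays(c2,[u2])[0]
    s=np.linalg.lstsq(np.c_[a,-b],c2[2]-c1[2],rcond=None)[0]
    p,q=c1[2]+s[0]*a,c2[2]+s[1]*b; return (p+q)/2,np.linalg.norm(p-q)
def proj(c,X):
    return cv2.projectPoints(np.array(X,float).reshape(-1,3),cv2.Rodrigues(c[3].T)[0],-c[3].T@c[2],c[0],c[1])[0].reshape(-1,2)
E
python3 - <<'E'
from h import *
np.set_printoptions(precision=4,suppress=True)
s,d=cam('scene'),cam('side')
for n,a,b in [('thick',(314,220),(350,213)),('thin',(357,204),(402,255)),('stack',(284,171),(443,178)),('ball',(438,249),(227,296)),('amber',(261,236),(313,170)),('green',(280,268),(270,187)),('bottle tip',(388,308),(166,250))]:
    print(n,*tri(s,a,d,b))
E
```

```text
thick [ 0.5906 -0.0445  0.0269] 2.35097053845275e-05
thin [ 0.4412 -0.0538  0.0061] 0.006629335092760209
stack [ 0.5075 -0.2887  0.026 ] 0.007819512412855709
ball [0.554  0.2905 0.132 ] 0.0022376296576598867
amber [ 0.7359 -0.0593  0.0447] 0.0058281206323569324
green [0.7643 0.0532 0.0432] 0.00848133240871866
bottle tip [0.7222 0.3227 0.1114] 0.001984795022616704
```

servo_tool(
  targets=[
    [0.02, -0.03, 0.03, 0, 0, 0, -1],
    [0.036, -0.046, 0.02, 0, 0, 0, -1],
    [0.036, -0.046, 0.01, 0, 0, 0, -1],
    [0.036, -0.046, 0.01, 0, 0, 0, -1],
    [0.036, -0.046, 0, 0, 0, 0, -1],
    [0.036, -0.046, 0, 0, 0, 0, -1],
    [0.036, -0.046, 0, 0, 0, 0, -1],
    [0.036, -0.046, 0, 0, 0, 0, -1],
    [0.036, -0.046, 0, 0, 0, 0, -1],
    [0.036, -0.046, 0, 0, 0, 0, -1],
    [0.036, -0.046, 0, 0, 0, 0, -1],
    [0, 0, 0, 0, 0, 0, -1],
  ],
)

```text
time: 1.6
tool_pos: [0.5078, 0.0021, 0.2938]
tool_rot: [-3.137, -0.002, 2.912]
contact_force: [-0.4, 0.8, 0.5]
opening: 0.0919
```

```bash
python3 - <<'E'
from h import *
o=robot.observe();print(o['time'],o['tool_pos'],o['tool_rot'])
c=cam('wrist'); im=robot.read_camera('wrist'); np.savez('w1.npz',im=im,K=c[0],d=c[1],p=c[2],R=c[3]); cv2.imwrite('pics/w1.png',im)
E
```

```text
1.6 [0.50776209 0.00210549 0.29380728] [-3.13703602e+00 -2.07154963e-03  2.91241817e+00]
```

View pics/w1.png

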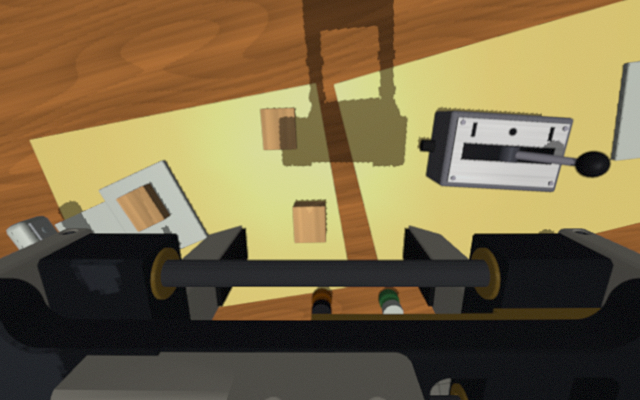

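Wrist view: the thick riser's top is at about (310,222), the thin riser at (279,128), the stack at (143,205), the switch box top at about (507,153), and the ball at (593,164).

```bash
cat >> h.py <<'E'
def load(f):
    w=np.load(f); return w['im'],(w['K'],w['d'],w['p'],w['R'])
def blob(im,roi,lo,hi,seed):
    x0,y0,x1,y1=roi; m=np.zeros(im.shape[:2],np.uint8)
    hsv=cv2.cvtColor(im,cv2.COLOR_BGR2HSV); m[y0:y1,x0:x1]=cv2.inRange(hsv,np.array(lo),np.array(hi))[y0:y1,x0:x1]
    m=cv2.morphologyEx(m,cv2.MORPH_OPEN,np.ones((3,3)))
    cs=cv2.findContours(m,cv2.RETR_EXTERNAL,cv2.CHAIN_APPROX_NONE)[0]
    return max(cs,key=cv2.contourArea).reshape(-1,2)
def rect(c,ct,z):
    P=plane(c,ct,z)[:,:2]; return cv2.minAreaRect((P*1000).astype(np.float32))
E
python3 - <<'E'
from h import *
im,c=load('w1.npz'); hsv=cv2.cvtColor(im,cv2.COLOR_BGR2HSV)
print('thick row222',hsv[222,285:335:3].tolist()); print('thick col310',hsv[194:250:3,310].tolist())
print('stack row205',hsv[205,110:185:4].tolist()); print('stack col143',hsv[175:235:3,143].tolist())
print('box row120',hsv[120,425:590:6].tolist()); print('box col 540',hsv[100:200:4,450].tolist())
E
```

```text
thick row222 [[30, 97, 216], [29, 96, 217], [30, 96, 216], [17, 120, 195], [17, 123, 201], [16, 124, 214], [16, 123, 206], [16, 121, 204], [17, 123, 203], [16, 121, 206], [16, 122, 190], [16, 123, 187], [17, 124, 192], [16, 122, 176], [30, 95, 202], [30, 94, 218], [30, 95, 218]]
thick col310 [[31, 85, 220], [31, 86, 222], [29, 93, 156], [15, 121, 78], [18, 126, 146], [17, 119, 221], [16, 123, 212], [17, 123, 204], [16, 121, 203], [16, 122, 202], [16, 122, 201], [16, 121, 200], [17, 126, 199], [17, 124, 199], [16, 123, 199], [16, 124, 197], [21, 116, 196], [27, 102, 219], [27, 105, 219]]
stack row205 [[50, 12, 190], [48, 13, 191], [41, 15, 191], [16, 123, 193], [16, 121, 191], [17, 125, 200], [16, 122, 180], [16, 123, 178], [17, 122, 163], [17, 122, 186], [16, 123, 181], [16, 122, 165], [17, 116, 64], [16, 125, 63], [45, 12, 173], [49, 10, 196], [45, 16, 197], [51, 13, 198], [53, 12, 197]]
stack col143 [[56, 10, 196], [50, 12, 196], [47, 12, 196], [45, 14, 182], [16, 130, 139], [16, 124, 181], [16, 122, 180], [16, 123, 182], [17, 122, 178], [17, 125, 177], [16, 124, 166], [17, 124, 16
[... 260 characters left out ...]
], [15, 2, 209], [15, 2, 207], [23, 5, 206], [15, 3, 204], [15, 3, 191], [0, 0, 174], [165, 3, 153], [0, 0, 134], [120, 9, 120], [126, 11, 113], [120, 14, 106], [120, 12, 108], [124, 17, 108], [124, 19, 107], [116, 17, 107], [116, 17, 105], [120, 18, 102], [25, 118, 214], [24, 121, 215], [24, 117, 213]]
box col 540 [[26, 108, 217], [26, 107, 216], [26, 112, 146], [120, 12, 42], [120, 10, 52], [130, 11, 68], [120, 18, 83], [114, 14, 90], [111, 18, 100], [120, 15, 101], [125, 14, 110], [120, 16, 113], [128, 18, 112], [115, 14, 107], [124, 20, 103], [120, 8, 95], [90, 2, 127], [30, 1, 179], [60, 1, 203], [90, 5, 195], [15, 2, 208], [115, 26, 106], [26, 112, 216], [25, 115, 217], [25, 113, 218]]
```

```bash
python3 - <<'E'
from h import *
np.set_printoptions(precision=4,suppress=True)
im,c=load('w1.npz')
for n,roi,z in [('thick',(285,190,335,250),.03),('stack',(105,170,190,240),.03),('thin',(250,100,305,160),.012)]:
    ct=blob(im,roi,(11,80,120 if n!='thin' else 60),(22,200,255),None); print(n,len(ct),rect(c,ct,z))
ct=blob(im,(420,95,600,200),(0,0,140),(179,30,255),None); print('plate',rect(c,ct,.07), ct.min(0),ct.max(0))
q=blob(im,(90,150,225,250),(30,0,150),(80,40,255),None); print('bed',rect(c,q,.01))
b=blob(im,(570,140,625,190),(0,0,0),(179,255,60),None); (u,r)=cv2.minEnclosingCircle(b); print('ball px',u,r)
# ball triangulation w/ side,scene
b=u
for n,roi in [('scene',(425,238,452,262)),('side',(214,284,240,308))]:
    i2=robot.read_camera(n); bb=blob(i2,roi,(0,0,0),(179,255,70),None); uu,rr=cv2.minEnclosingCircle(bb); print(n,uu,rr,tri(c,b,cam(n),uu))
E
```

```text
thick 131 ((589.1148071289062, -43.56893539428711), (49.23469543457031, 59.17573165893555), 76.98870086669922)
stack 113 ((507.1305236816406, -288.7940368652344), (57.98202133178711, 49.00627899169922), 12.022067070007324)
thin 144 ((440.3787841796875, -53.730735778808594), (50.72416687011719, 58.805580139160156), 76.91400909423828)
plate ((536.9447021484375, 237.72779846191406), (144.03280639648438, 84.54519653320312), 73.6994400024414) [448 117] [569 187]
bed ((527.8963012695312, -309.72735595703125), (138.4752960205078, 166.2043914794922), 10.379487037658691)
ball px (591.6060791015625, 163.0) 16.87495231628418
scene (438.0, 249.5) 7.826338291168213 (array([0.5531, 0.2927, 0.1312]), np.float64(0.0022543078749849743))
side (226.0, 295.3333435058594) 8.800358772277832 (array([0.5524, 0.2903, 0.1363]), np.float64(0.0034642705208706333))
```

servo_tool(
  targets=[
    [0.027, -0.0152, -0.04, 0, 0, 0, -1],
    [0.027, -0.0152, -0.055, 0, 0, 0, -1],
    [0.027, -0.0152, -0.055, 0, 0, 0, -1],
    [0, 0, -0.04, 0, 0, 0, -1],
    [0, 0, -0.02, 0, 0, 0, -1],
    [0, 0, 0, 0, 0, 0, -1],
  ],
)

```text
time: 2.5
tool_pos: [0.5858, -0.0301, 0.0829]
tool_rot: [-3.14, 0.004, 2.93]
contact_force: [0.6, 0.8, 1.3]
opening: 0.0919
```

```bash
python3 - <<'E'
from h import *
o=robot.observe();print(o['time'],o['tool_pos'],o['tool_rot'],o['qpos'])
c=cam('wrist'); im=robot.read_camera('wrist'); np.savez('w2.npz',im=im,K=c[0],d=c[1],p=c[2],R=c[3]); cv2.imwrite('pics/w2.png',im)
E
```

```text
2.5 [ 0.58581546 -0.03014522  0.08290227] [-3.1402622   0.00410754  2.93046397] [-0.18123404  0.59467548  1.53674367 -0.00171959  1.00610824 -1.53998165]
```

View pics/w2.png

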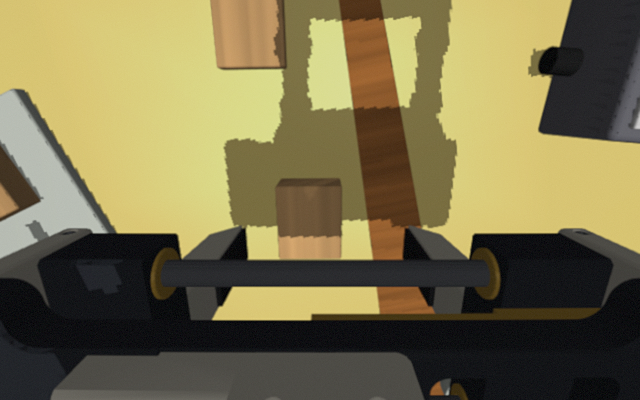

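The riser shows between the fingers at columns 276–342, with its near top edge at about row 186. It sits off the finger centre towards the image's left, and its far edge is behind the rod.

```bash
python3 - <<'E'
from h import *
np.set_printoptions(precision=4,suppress=True)
im,c=load('w2.npz')
print(cv2.cvtColor(im,cv2.COLOR_BGR2HSV)[176:194,310,2])
P=plane(c,[(277,187),(342,187),(277,255),(342,255)],.03);print(P)
n=(P[0]+P[1])/2;e=P[1]-P[0];print(n,np.degrees(np.arctan2(e[1],e[0])),np.linalg.norm(e))
a=np.radians(-13);print('centre',n+.03*np.array([np.cos(a),np.sin(a),0]))
E
```

```text
[123 116  96  81  81  79  80  83  83  89 106 117 119 119 120 119 117 120]
[[ 0.5571 -0.0609  0.03  ]
 [ 0.5671 -0.0138  0.03  ]
 [ 0.611  -0.075   0.03  ]
 [ 0.6217 -0.0245  0.03  ]]
[ 0.5621 -0.0373  0.03  ] 77.95540480898187 0.04817473935028245
centre [ 0.5913 -0.0441  0.03  ]
```

servo_tool(
  targets=[
    [0.004, -0.0137, -0.02, 0, 0, -0.016, -1],
    [0, -0.001, -0.025, 0, 0, 0, -1],
    [0, 0, -0.02, 0, 0, 0, -1],
    [0, 0, 0, 0, 0, 0, -1],
  ],
)

```text
time: 3.05
tool_pos: [0.5933, -0.0466, 0.0201]
tool_rot: [-3.14, 0.015, 2.914]
contact_force: [-0.6, 0.2, 0.5]
opening: 0.0916
```

servo_tool(
  targets=[
    [-0.003, 0.002, -0.01, 0.003, 0.014, 0, -1],
    [0, 0, -0.005, 0, 0, 0, -1],
    [0, 0, 0, 0, 0, 0, -1],
  ],
)

```text
time: 3.42
tool_pos: [0.5916, -0.0453, 0.0061]
tool_rot: [-3.14, 0.003, 2.913]
contact_force: [0.7, 0.8, -0.5]
opening: 0.0917
```

servo_tool(
  targets=[
    [0, 0, -0.001, 0, 0, 0, 0.3],
    [0, 0, 0, 0, 0, 0, 0.3],
    [0, 0, 0, 0, 0, 0, 0.3],
    [0, 0, 0, 0, 0, 0, 0.3],
    [0, 0, 0, 0, 0, 0, 0.3],
    [0, 0, 0, 0, 0, 0, 0.3],
  ],
  newtons=20,
)

```text
time: 4.18
tool_pos: [0.5923, -0.0453, 0.0061]
tool_rot: [-3.14, 0.005, 2.913]
contact_force: [0.3, 0.4, 0.3]
opening: 0.0497
```

servo_tool(
  targets=[
    [0, 0, 0.03, 0, 0, 0, 0.3],
    [0, 0, 0.05, 0, 0, 0, 0.3],
    [0, -0.015, 0.04, 0, 0, 0, 0.3],
    [0, -0.035, 0.02, 0, 0, 0.073, 0.3],
    [0, -0.035, 0.01, 0, 0, 0.073, 0.3],
    [0, -0.035, 0, 0, 0, 0.073, 0.3],
    [0, -0.035, 0, 0, 0, 0.073, 0.3],
    [0, -0.03, 0, 0, 0, 0.073, 0.3],
    [0, -0.01, 0, 0, 0, 0.073, 0.3],
    [0, 0, 0, 0, 0, 0, 0.3],
    [0, 0, 0, 0, 0, 0, 0.3],
  ],
)

```text
time: 5.55
tool_pos: [0.5891, -0.245, 0.1594]
tool_rot: [-3.139, 0.001, -2.918]
contact_force: [0.4, 0.6, -1.3]
opening: 0.0504
```

```bash
python3 - <<'E'
from h import *
o=robot.observe();print(o['time'],o['tool_pos'],o['tool_rot'],o['qpos'],o['opening'])
c=cam('wrist'); im=robot.read_camera('wrist'); np.savez('w3.npz',im=im,K=c[0],d=c[1],p=c[2],R=c[3]); cv2.imwrite('pics/w3.png',im)
E
```

```text
5.55 [ 0.58913985 -0.24504633  0.1593699 ] [-3.13942850e+00  1.26725431e-03 -2.91845680e+00] [-5.13818034e-01  6.01945533e-01  1.28633338e+00 -7.91089904e-04
  1.25092102e+00 -2.30750098e+00] 0.05040889355323235
```

View pics/w3.png

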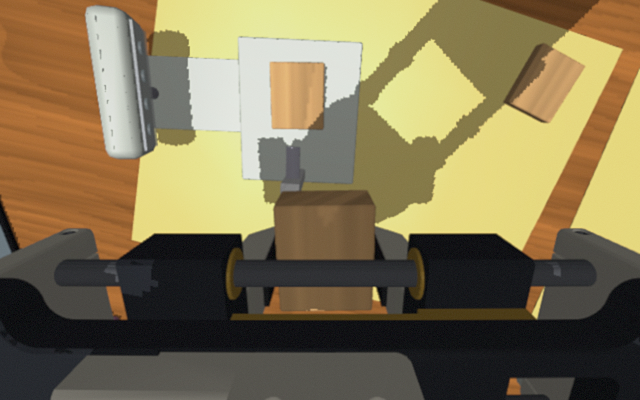

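The view shows the stack's top at columns 270–325 and rows 62–129, with the pointer tip at about (291,143). The held riser is square in the jaws, with its near top edge at about row 206.

```bash
python3 - <<'E'
from h import *
np.set_printoptions(precision=4,suppress=True)
im,c=load('w3.npz'); hsv=cv2.cvtColor(im,cv2.COLOR_BGR2HSV)
ct=blob(im,(255,50,340,140),(11,80,60),(22,200,255),None); r=rect(c,ct,.03);print('stack',r)
q=blob(im,(232,30,370,190),(25,0,60),(120,50,255),None); print('bed',rect(c,q,.01))
print(hsv[185:215,300,2],hsv[185:215,350,2])
g=lambda row:[int(x) for x in np.flatnonzero((hsv[row,260:390,0]<22)&(hsv[row,260:390,1]>80))[[0,-1]]+260]
print('block edges',g(210),g(215))
o=robot.observe(); R=Ro.from_euler('xyz',o['tool_rot']).as_matrix()
z=o['tool_pos'][2]+.024
for row in (204,206,208):
    P=plane(c,[(276,row),(374,row)],z); print(row,((P-o['tool_pos'])@R))
print('mark',plane(c,[(291,143)],.06))
E
```

```text
stack ((507.232177734375, -290.7091979980469), (58.30484390258789, 48.907039642333984), 12.726510047912598)
bed ((524.3406982421875, -291.75994873046875), (138.4539794921875, 127.32627868652344), 10.26375961303711)
[ 80  78  79  80  82  82  81  80  85  85  88  90  87  88  88  87  88  92
  92  93 102 113 121 123 125 123 125 124 126 123] [134 133 134 134 124 102  95  95  96  99  99  98  99  97  94  89  85  83
  83  84  97 105 106 109 109 108 111 109 108 109]
block edges [274, 374] [274, 374]
204 [[ 0.033  -0.0234 -0.024 ]
 [ 0.033   0.0235 -0.0241]]
206 [[ 0.032  -0.0234 -0.024 ]
 [ 0.032   0.0235 -0.0241]]
208 [[ 0.031  -0.0235 -0.024 ]
 [ 0.031   0.0236 -0.0241]]
mark [[ 0.5473 -0.2848  0.06  ]]
```

servo_tool(
  targets=[
    [-0.03, -0.017, 0, 0, 0, 0, 0.3],
    [-0.03, -0.017, 0, 0, 0, 0, 0.3],
    [-0.02, -0.011, -0.01, 0, 0, 0, 0.3],
    [0, 0, -0.03, 0, 0, 0, 0.3],
    [0, 0, -0.02, 0, 0, 0, 0.3],
    [0, 0, 0, 0, 0, 0, 0.3],
    [0, 0, 0, 0, 0, 0, 0.3],
  ],
)

```text
time: 6.48
tool_pos: [0.5087, -0.2862, 0.1002]
tool_rot: [-3.137, 0.004, -2.917]
contact_force: [1.1, 0.6, 0.2]
opening: 0.0498
```

servo_tool(
  targets=[
    [0, -0.0037, -0.02, 0, 0, 0, 0.3],
    [0, 0, -0.02, 0, 0, 0, 0.3],
    [0, 0, -0.008, 0, 0, 0, 0.3],
    [0, 0, 0, 0, 0, 0, 0.3],
  ],
)

```text
time: 6.98
tool_pos: [0.5117, -0.2905, 0.0557]
tool_rot: [-3.131, 0.009, -2.915]
contact_force: [-0.5, -1.2, -0.6]
opening: 0.0497
```

```bash
python3 - <<'E'
from h import *
o=robot.observe();print(o['time'],o['tool_pos'],o['tool_rot'])
a=robot.read_camera('scene')[140:205,235:325];b=robot.read_camera('side')[140:215,395:495]
f=lambda i:cv2.resize(i,(400,300),interpolation=cv2.INTER_CUBIC)
cv2.imwrite('pics/c1.png',np.hstack([f(a),f(b)]))
E
```

```text
6.975 [ 0.51173726 -0.29052242  0.05567406] [-3.13117077  0.00901278 -2.91533184]
```

View pics/c1.png

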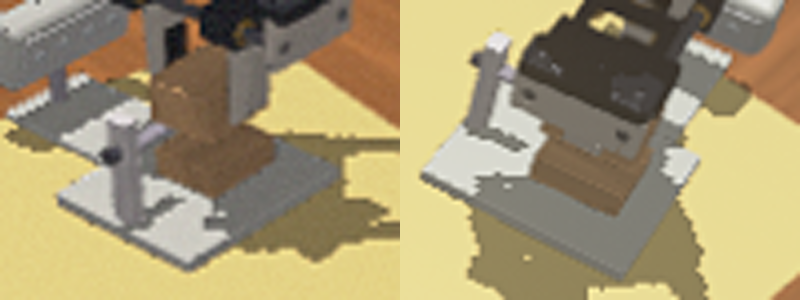

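The riser hangs centred over the stack in both views, clear of the pointer. I'll remove the small tilt and lower it.

servo_tool(
  targets=[
    [-0.0027, 0, -0.006, 0.008, 0.011, 0, 0.3],
    [-0.0005, 0, -0.006, 0, 0, 0, 0.3],
    [0, 0, 0, 0, 0, 0, 0.3],
  ],
)

```text
time: 7.45
tool_pos: [0.5092, -0.2912, 0.0447]
tool_rot: [-3.14, 0.002, -2.915]
contact_force: [0.0, 0.6, -1.0]
opening: 0.0501
```

servo_tool(
  targets=[
    [0, 0.001, -0.004, 0, 0, 0, 0.3],
    [0, 0, -0.003, 0, 0, 0, 0.3],
    [0, 0, -0.001, 0, 0, 0, 0.3],
    [0, 0, 0, 0, 0, 0, 0.3],
  ],
)

```text
time: 7.95
tool_pos: [0.5092, -0.2902, 0.0362]
tool_rot: [-3.14, 0.002, -2.915]
contact_force: [0.3, -0.1, 0.2]
opening: 0.05
```

servo_tool(
  targets=[
    [0, 0, -0.001, 0, 0, 0, 0.3],
    [0, 0, -0.001, 0, 0, 0, 0.3],
    [0, 0, 0, 0, 0, 0, 0.3],
  ],
)

```text
time: 8.32
tool_pos: [0.5093, -0.2903, 0.0364]
tool_rot: [-3.139, 0.002, -2.915]
contact_force: [-1.1, 1.1, -0.2]
opening: 0.05
```

servo_tool(
  targets=[
    [0, 0, -0.003, 0, 0, 0, 0.3],
    [0, 0, 0, 0, 0, 0, 0.3],
  ],
)

```text
time: 8.57
tool_pos: [0.5099, -0.2906, 0.0364]
tool_rot: [-3.137, 0.004, -2.915]
contact_force: [0.5, 0.1, -0.9]
opening: 0.0499
```

servo_tool(
  targets=[
    [0, 0, 0, 0, 0, 0, -0.2],
    [0, 0, 0, 0, 0, 0, -0.5],
    [0, 0, 0, 0, 0, 0, -0.8],
    [0, 0, 0, 0, 0, 0, -0.8],
  ],
)

```text
time: 9.07
tool_pos: [0.5098, -0.2906, 0.0356]
tool_rot: [-3.137, 0.003, -2.915]
contact_force: [-0.2, 0.7, 0.0]
opening: 0.0799
```

servo_tool(
  targets=[
    [0, 0, 0.01, 0, 0, 0, -0.8],
    [0, 0, 0.03, 0, 0, 0, -0.8],
    [0, 0, 0.05, 0, 0, 0, -0.8],
    [0.02, 0.02, 0.05, 0, 0, 0, -0.8],
    [0.03, 0.02, 0.01, 0, 0, 0, -0.8],
    [0.03, 0.01, 0, 0, 0, 0, -0.8],
    [0, 0, 0, 0, 0, 0, -0.8],
    [0, 0, 0, 0, 0, 0, -0.8],
  ],
)

```text
time: 10.07
tool_pos: [0.5906, -0.239, 0.1958]
tool_rot: [-3.135, 0.006, -2.916]
contact_force: [0.1, -0.2, -0.1]
opening: 0.0829
```

```bash
python3 - <<'E'
from h import *
o=robot.observe();print(o['time'],o['tool_pos'],o['tool_rot'])
c=cam('wrist'); im=robot.read_camera('wrist'); np.savez('w4.npz',im=im,K=c[0],d=c[1],p=c[2],R=c[3])
ct=blob(im,(200,20,400,180),(11,80,60),(22,200,255),None);print(ct.min(0),ct.max(0))
x=int(ct[:,0].mean());y=int(ct[:,1].mean())
s=robot.read_camera('scene')[140:205,235:325];f=lambda i:cv2.resize(i,(400,300),interpolation=cv2.INTER_CUBIC)
cv2.imwrite('pics/c2.png',np.hstack([f(s),f(im[max(0,y-70):y+80,x-100:x+100])]));print(x,y)
E
```

```text
10.075 [ 0.59063379 -0.2390445   0.19577128] [-3.13509035  0.00643812 -2.9162343 ]
[265  59] [319 124]
292 91
```

View pics/c2.png

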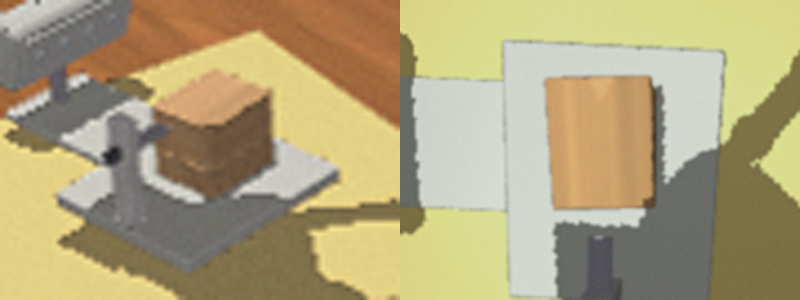

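The riser lies flush on the stack, level with the pointer, with faces aligned. I'll confirm with numbers and plan the lever.

```bash
python3 - <<'E'
from h import *
im,c=load('w4.npz')
ct=blob(im,(200,20,400,180),(11,80,90),(22,200,255),None);print(rect(c,ct,.06))
print(robot.observe()['qpos'])
a=np.radians(-16.3);y=np.array([-np.sin(a),np.cos(a)])
for q in (-.75,-.5,-.25,0,.25,.5,.75): print(q,np.r_[np.array([.537,.2377])-y*.085*np.sin(q),.07+.085*np.cos(q)].round(4))
E
```

```text
((507.32867431640625, -290.83282470703125), (58.23399353027344, 49.40258026123047), 12.935340881347656)
[-5.05079314e-01  5.67716751e-01  1.24465980e+00 -3.83250713e-04
  1.32017932e+00 -2.30032662e+00]
-0.75 [0.5533 0.2933 0.1322]
-0.5 [0.5484 0.2768 0.1446]
-0.25 [0.5429 0.2579 0.1524]
0 [0.537  0.2377 0.155 ]
0.25 [0.5311 0.2175 0.1524]
0.5 [0.5256 0.1986 0.1446]
0.75 [0.5207 0.1821 0.1322]
```

The placed riser is centred on the stack to within 0.2 mm and 0.2°. Now I move to the switch.

servo_tool(
  targets=[
    [0, 0.03, 0.03, 0, 0, -0.05, -1],
    [0, 0.05, 0.02, 0, 0, -0.055, -1],
    [0, 0.05, 0.01, 0, 0, -0.055, -1],
    [0, 0.05, 0, 0, 0, -0.055, -1],
    [0, 0.05, 0, 0, 0, -0.055, -1],
    [0, 0.05, 0, 0, 0, -0.055, -1],
    [0, 0.05, 0, 0, 0, -0.055, -1],
    [0, 0.05, 0, 0, 0, -0.055, -1],
    [0, 0.05, 0, 0, 0, -0.055, -1],
    [0, 0.05, 0, 0, 0, -0.02, -1],
    [0, 0, 0, 0, 0, 0, -1],
    [0, 0, 0, 0, 0, 0, -1],
  ],
)

```text
time: 11.68
tool_pos: [0.5821, 0.2447, 0.2557]
tool_rot: [-3.135, 0.001, 2.823]
contact_force: [0.1, -0.4, 0.3]
opening: 0.0915
```

```bash
python3 - <<'E'
from h import *
o=robot.observe();print(o['time'],o['tool_pos'],o['tool_rot'],o['qpos'])
c=cam('wrist'); im=robot.read_camera('wrist'); np.savez('w5.npz',im=im,K=c[0],d=c[1],p=c[2],R=c[3]); cv2.imwrite('pics/w5.png',im)
E
```

```text
11.675 [0.58208477 0.24472086 0.25567637] [-3.13461292e+00  9.96292827e-04  2.82309026e+00] [ 0.27990548  0.52891477  1.14729009 -0.00636137  1.46849861 -0.97172551]
```

View pics/w5.png

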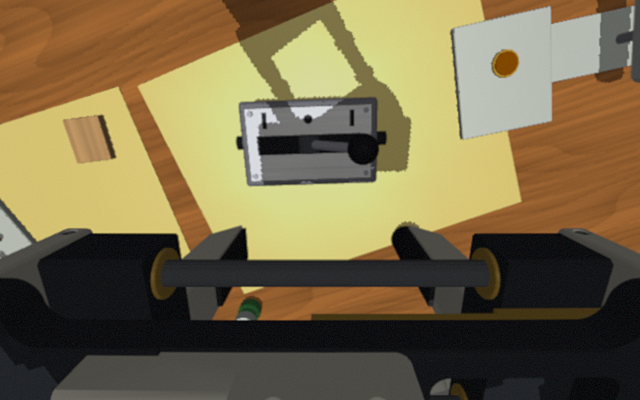

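The box top spans about (239,103)–(377,97)–(376,181)–(247,185), and the ball is at about (363,149), beyond the right end of the slot.

```bash
python3 - <<'E'
from h import *
np.set_printoptions(precision=4,suppress=True)
im,c=load('w5.npz'); hsv=cv2.cvtColor(im,cv2.COLOR_BGR2HSV)
m=((hsv[...,1]<45)&(hsv[...,2]>95)).astype(np.uint8); r=np.zeros_like(m); r[90:195,225:390]=m[90:195,225:390]
pts=np.argwhere(r)[:,::-1]; print('plate',rect(c,pts,.07),pts.min(0),pts.max(0))
P=plane(c,[(240,103),(377,98),(376,181),(247,185)],.07); print(P[:,:2], P.mean(0))
b=blob(im,(340,125,385,170),(0,0,0),(179,255,35),None); u,rr=cv2.minEnclosingCircle(b); print(u,rr,plane(c,[u,(363,149)],.132))
E
```

```text
plate ((536.3826293945312, 236.70516967773438), (151.9569549560547, 96.16456604003906), 73.8375473022461) [239 100] [373 185]
[[0.4706 0.1791]
 [0.5135 0.3264]
 [0.6046 0.3   ]
 [0.5609 0.1505]] [0.5374 0.239  0.07  ]
(362.4580078125, 140.21755981445312) 23.056241989135742 [[0.5455 0.2927 0.132 ]
 [0.5536 0.2908 0.132 ]]
```

servo_tool(
  targets=[
    [-0.015, 0.025, -0.02, 0, 0, 0.02, -1],
    [-0.014, 0.022, -0.02, 0, 0, 0.016, -1],
    [0, 0, -0.02, 0, 0, 0, -1],
    [0, 0, 0, 0, 0, 0, -1],
    [0, 0, 0, 0, 0, 0, -1],
  ],
)

```text
time: 12.35
tool_pos: [0.5547, 0.2849, 0.1963]
tool_rot: [-3.135, 0.003, 2.849]
contact_force: [1.2, 0.3, 0.4]
opening: 0.0919
```

servo_tool(
  targets=[
    [-0.001, 0.007, -0.03, 0, 0, 0.008, -1],
    [0, 0.001, -0.03, 0, 0, 0, -1],
    [0, 0, -0.008, 0, 0, 0, -1],
    [0, 0, 0, 0, 0, 0, -1],
  ],
)

```text
time: 12.85
tool_pos: [0.5575, 0.2911, 0.1323]
tool_rot: [-3.141, 0.011, 2.853]
contact_force: [0.1, 0.5, -0.3]
opening: 0.0914
```

Correct x and the pitch, go down, then close to a cage of about 34 mm.

servo_tool(
  targets=[
    [-0.004, 0.001, -0.005, 0.003, 0.01, 0.004, -1],
    [0, 0, -0.002, 0, 0, 0, -0.2],
    [0, 0, 0, 0, 0, 0, 0.2],
    [0, 0, 0, 0, 0, 0, 0.26],
    [0, 0, 0, 0, 0, 0, 0.26],
    [0, 0, 0, 0, 0, 0, 0.26],
    [0, 0, 0, 0, 0, 0, 0.26],
  ],
  newtons=5,
)

```text
time: 13.72
tool_pos: [0.555, 0.2925, 0.1285]
tool_rot: [3.139, 0.004, 2.857]
contact_force: [-0.4, -0.3, -0.4]
opening: 0.0369
```

```bash
python3 - <<'E'
from h import *
o=robot.observe();print(o['time'],o['tool_pos'],o['tool_rot'],o['opening'])
w=robot.read_camera('wrist')[90:310,180:470];s=robot.read_camera('side')[230:350,170:330]
f=lambda i:cv2.resize(i,(400,300),interpolation=cv2.INTER_CUBIC)
cv2.imwrite('pics/c3.png',np.hstack([f(w),f(s)]))
E
```

```text
13.725 [0.55497426 0.29254315 0.1285339 ] [3.13914791 0.00399052 2.85741842] 0.036934995187983544
```

View pics/c3.png

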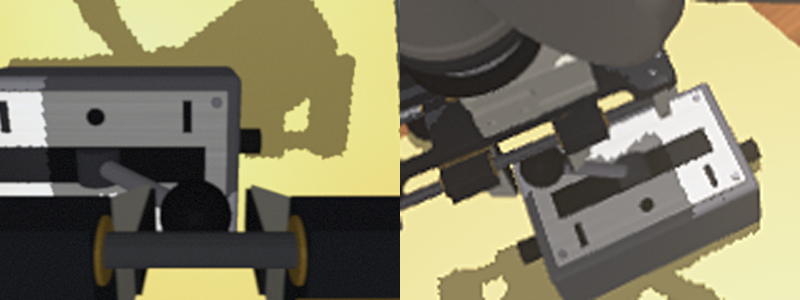

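The ball sits between the fingers, centred, in both views. I'll lower slightly, tighten the cage and swing along the arc towards centre.

servo_tool(
  targets=[
    [-0.001, 0, -0.003, 0, 0, 0, 0.31],
    [0, 0, 0, 0, 0, 0, 0.31],
    [-0.0028, -0.0095, 0.008, 0, 0, 0, 0.31],
    [-0.0031, -0.0106, 0.0063, 0, 0, 0, 0.31],
    [-0.0033, -0.0114, 0.0047, 0, 0, 0, 0.31],
    [-0.0035, -0.0119, 0.0028, 0, 0, 0, 0.31],
    [0, 0, 0, 0, 0, 0, 0.31],
    [0, 0, 0, 0, 0, 0, 0.31],
  ],
)

```text
time: 14.82
tool_pos: [0.5418, 0.2491, 0.1523]
tool_rot: [3.13, 0.009, 2.857]
contact_force: [-0.6, 3.0, 1.1]
opening: 0.0314
```

servo_tool(
  targets=[
    [-0.0025, -0.006, -0.001, -0.0086, 0.012, 0, 0.31],
    [-0.0025, -0.0055, -0.001, 0, 0, 0, 0.31],
    [0, 0, 0, 0, 0, 0, 0.31],
  ],
)

```text
time: 15.2
tool_pos: [0.5367, 0.237, 0.1494]
tool_rot: [-3.14, -0.001, 2.858]
contact_force: [0.5, 0.7, 0.3]
opening: 0.0322
```

```bash
python3 - <<'E'
from h import *
o=robot.observe();print(o['time'],o['tool_pos'],o['tool_rot'],o['contact_force'])
c=cam('wrist');w=robot.read_camera('wrist');s=robot.read_camera('scene')
np.savez('w6.npz',im=w,K=c[0],d=c[1],p=c[2],R=c[3]);np.save('s6.npy',s)
f=lambda i:cv2.resize(i,(400,400),interpolation=cv2.INTER_CUBIC)
cv2.imwrite('pics/c4.png',np.hstack([f(w[100:320,210:430]),f(s[200:320,360:480])]))
# predicted pixels in crops: pivot and upright ball centre
for n,cc,x0,y0,k in(('wrist',c,210,100,400/220),('scene',cam('scene'),360,200,400/120)):
    print(n,(proj(cc,[[.537,.238,.07],[.537,.238,.14],[.537,.238,.155]])-[x0,y0])*k)
E
```

```text
15.2 [0.5366646  0.23703838 0.14944332] [-3.13976308e+00 -1.26610062e-03  2.85765994e+00] [0.54821233 0.73387485 0.29001962]
wrist [[212.64321604 190.11329725]
 [213.73597385 251.75743306]
 [214.08480012 271.44648652]]
scene [[196.46588494 185.9333519 ]
 [209.64706006  96.99031654]
 [212.59282351  76.95165087]]
```

View pics/c4.png

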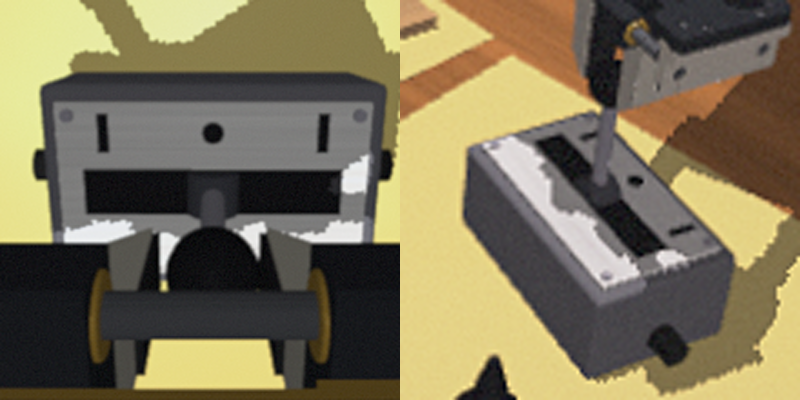

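The rod and ball stand at crop column 213, on the slot's midpoint and the plate's centre dot, and the scene view agrees: the lever is upright. I'll hold for about 2 s.

servo_tool(
  targets=[
    [0, 0, 0, 0, 0, 0, 0.31],
    [0, 0, 0, 0, 0, 0, 0.31],
    [0, 0, 0, 0, 0, 0, 0.31],
    [0, 0, 0, 0, 0, 0, 0.31],
    [0, 0, 0, 0, 0, 0, 0.31],
    [0, 0, 0, 0, 0, 0, 0.31],
    [0, 0, 0, 0, 0, 0, 0.31],
    [0, 0, 0, 0, 0, 0, 0.31],
    [0, 0, 0, 0, 0, 0, 0.31],
    [0, 0, 0, 0, 0, 0, 0.31],
    [0, 0, 0, 0, 0, 0, 0.31],
    [0, 0, 0, 0, 0, 0, 0.31],
  ],
)

```text
time: 16.8
tool_pos: [0.5364, 0.2371, 0.149]
tool_rot: [-3.139, -0.002, 2.858]
contact_force: [-0.6, 0.2, 0.7]
opening: 0.0315
```

servo_tool(
  targets=[
    [0, 0, 0, 0, 0, 0, 0.31],
    [0, 0, 0, 0, 0, 0, 0.31],
    [0, 0, 0, 0, 0, 0, 0.31],
    [0, 0, 0, 0, 0, 0, 0.31],
    [0, 0, 0, 0, 0, 0, 0.31],
  ],
)

```text
time: 17.42
tool_pos: [0.5364, 0.2371, 0.149]
tool_rot: [-3.139, -0.002, 2.858]
contact_force: [0.2, 0.7, 0.6]
opening: 0.0318
```

servo_tool(
  targets=[
    [-0.0036, -0.0122, -0.001, 0, 0, 0, 0.31],
    [-0.0035, -0.0119, -0.0028, 0, 0, 0, 0.31],
    [-0.0033, -0.0114, -0.0047, 0, 0, 0, 0.31],
    [-0.0031, -0.0106, -0.0063, 0, 0, 0, 0.31],
    [0, 0, 0, 0, 0, 0, 0.31],
  ],
)

```text
time: 18.05
tool_pos: [0.5217, 0.1873, 0.1333]
tool_rot: [-3.139, -0.002, 2.857]
contact_force: [0.5, 1.1, 0.3]
opening: 0.0317
```

servo_tool(
  targets=[
    [-0.0015, -0.005, -0.004, 0, 0, 0, 0.31],
    [-0.0008, -0.003, -0.002, 0, 0, 0, 0.31],
    [0, 0, 0, 0, 0, 0, 0.31],
  ],
)

```text
time: 18.42
tool_pos: [0.5205, 0.1816, 0.1281]
tool_rot: [3.138, 0.0, 2.857]
contact_force: [0.0, 1.8, -0.1]
opening: 0.0318
```

servo_tool(
  targets=[
    [-0.0005, -0.003, -0.001, 0, 0, 0, 0.31],
    [-0.0005, -0.002, 0, 0, 0, 0, 0.31],
  ],
)

```text
time: 18.68
tool_pos: [0.5204, 0.1803, 0.1279]
tool_rot: [3.13, 0.002, 2.858]
contact_force: [1.9, 10.1, -2.2]
opening: 0.0337
```

The 10 N rise in force shows the lever on its right stop. I open, then lift straight up.

servo_tool(
  targets=[
    [0, 0.0005, 0, 0, 0, 0, -0.2],
    [0, 0, 0, 0, 0, 0, -0.9],
    [0, 0, 0, 0, 0, 0, -0.9],
    [0, 0, 0, 0, 0, 0, -0.9],
    [0, 0, 0.02, 0, 0, 0, -0.9],
    [0, 0, 0.04, 0, 0, 0, -0.9],
    [0, 0, 0.05, 0, 0, 0, -0.9],
    [0.02, 0, 0.04, 0, 0, 0, -0.9],
    [0.03, 0.02, 0.02, 0, 0, 0, -0.9],
    [0.02, 0.02, 0, 0, 0, 0, -0.9],
    [0, 0, 0, 0, 0, 0, -0.9],
    [0, 0, 0, 0, 0, 0, -0.9],
  ],
)

```text
time: 20.18
tool_pos: [0.5889, 0.2183, 0.3018]
tool_rot: [3.137, -0.003, 2.856]
contact_force: [-0.7, 0.4, -0.1]
opening: 0.0874
```

```bash
python3 - <<'E'
from h import *
np.set_printoptions(precision=4,suppress=True)
o=robot.observe();print(o['time'],o['tool_pos'],o['contact_force'])
c=cam('wrist');w=robot.read_camera('wrist');s=robot.read_camera('scene');np.savez('w7.npz',im=w,K=c[0],d=c[1],p=c[2],R=c[3])
cv2.imwrite('pics/c5.png',np.hstack([cv2.resize(s[120:400,180:500],(400,350)),cv2.resize(w[40:290,100:500],(400,350))]))
a=np.radians(-16.2);y=np.array([-np.sin(a),np.cos(a)])
X=[np.r_[np.array([.537,.238])-y*.085*np.sin(q),.07+.085*np.cos(q)] for q in (.6,.75)]
print('expected ball in crop scene',(proj(cam('scene'),X)-[180,120])*1.25,'wrist',(proj(c,X)-[100,40])*[1,1.4])
E
```

```text
20.175 [0.5889 0.2183 0.3018] [-0.6785  0.351  -0.1235]
expected ball in crop scene [[287.6545 120.062 ]
 [284.0171 120.6965]] wrist [[183.8776 129.2445]
 [175.7379 128.6668]]
```

View pics/c5.png

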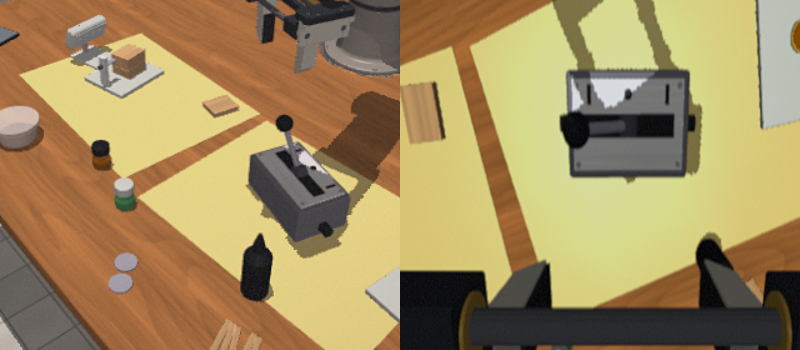

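The ball sits at scene-crop (285,123) and wrist-crop (175,129), which matches the right stop. The stack, thin riser, jars and bottle stand as before.

```bash
python3 -c "
from cell import robot
print(robot.hand_in())"
```

```text
the job is handed in; nothing more can be done
None
```

The right-hand lamp is ready and the changeover lever is fully over to the right. The job was handed in at about 20 s on the robot's clock, against the 59 s limit.

- **Riser:** I laid the thick riser (30 mm) on the stack, which brings the top to 60 mm, level with the gauge pointer. The last wrist measurement put it within about 0.2 mm and 0.2° of the lower riser. The thin riser was not touched.
- **Lever:** I caged the ball between the fingers and moved it to upright, which the wrist and scene views confirmed. It stayed there about 2.2 s, then went over until the force rose to about 10 N at the right stop. After I let go, the final pictures show the ball within about a pixel or two of where it should be at +0.75 rad.
- **Other objects:** The stack, jars and bottle look undisturbed in the final picture, and the gripper is well clear of everything.

No check failed. The small disagreements were within the calibration: two wrist views put the stack about 2 mm apart (I used the closer one), and measured block widths came out 1–3 mm short.

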